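# Find the tin that rattles and hold it out to the silversmith

### The job

One of the three blue-lidded tins holds the loose lid knobs for the teapots; the other two are packed tight. Pick the tins up one at a time and shake them well clear of the bench to find the one that rattles, setting a quiet tin gently back down upright on the bench; then finish holding the rattling tin out level and still over the middle of the clear right half of the green mat, about a hand's width above it, for the smith to take: do not put it down or let go of it. Leave the teapots, lid, tubs and hammer where they are.

Things in the scene. Friction and masses are not known exactly. Their poses are not given: they have to be found in the camera images.
- tin_left_mid (a point): Left one (largest y) of three closed oblong tins in a row, bare metal with a dark blue lid, 120 mm long (its x), 60 mm wide (its y), 48 mm high (z, lid up), flat sides; this point is its centre, 24 mm up. It stands on the bench, its length within 0.25 rad of world x; about 0.3 kg. One of the three tins holds three loose 24 mm brass balls (lid knobs, 62 g each) that roll to its low end and knock.
- tin_middle_mid (a point): Middle one of the three tins, of the same look, size and make (120 x 60 x 48 mm, length along its x, this point at its centre, 24 mm up). Any of the three can be the one with the loose knobs; all weigh nearly the same (within 10 percent).
- tin_right_mid (a point): Right one (smallest y) of the three tins, of the same look, size and make (120 x 60 x 48 mm, length along its x, this point at its centre, 24 mm up). The contents of the two quiet tins are packed snugly and hardly shift.
- mat_clear (a point): Point on the top face (4 mm above the bench) of a green leather mat lying on the bench beyond the tins, 160 mm (its x, away from the robot) by 400 mm (its y): the middle of its clear right half, 80 mm from the mat's centre towards -y. The left half is taken by the teapot and its lid. Fixed.
- teapot: On the left half of the mat, 200 mm from the point mat_clear along the mat's +y; origin at the centre of its underside. Squat silver teapot without lid or handle, 114 mm across, 81 mm high, with a short spout reaching 83 mm from its axis along its own +y. Loose. Not to be moved.
- teapot_spare: On the bench, to the far left; origin at the centre of its underside. Squat silver teapot without lid or handle, 114 mm across, 81 mm high, with a short spout reaching 83 mm from its axis along its own +y. Loose. Not to be moved.
- pot_lid: Silver teapot lid, 60 mm across, 17 mm high, lying on the mat beside the teapot; origin at the centre of its underside. Loose. Not to be moved.
- tub_right: White plastic tub with a green band, full of steel punches, on the right of the bench: 86 mm across, about 125 mm high with the punches; origin at the centre of its underside. Loose. Not to be moved.
- tub_left: White plastic tub with a green band, full of steel punches, on the far left of the bench: 86 mm across, about 125 mm high with the punches; origin at the centre of its underside. Loose. Not to be moved.
- hammer: Riveting hammer lying on the bench to the right of the mat, 275 mm long along its own x (handle from -130 mm, head at +135 mm), 22 mm high, head 103 mm across; origin under the handle. Loose. Not to be moved.
There are look-alikes about, which are no part of the job. Leave any pink or red look-alike of the part that bears tin_right_mid alone.

How it is judged:
By the outcome, as a careful person would: the job done as asked, in the order asked, and still so for the second after the job is handed in, while the arm keeps its last pose, push and grip.
It also fails if it takes over 67 s, if anything falls off the work surface, if the arm or the gripper's body presses on something with over 40 N, if the wrist force passes 120 N, or if a joint passes its speed limit or range.

### The arm

A 6-joint arm with a two-finger parallel gripper is mounted at the origin on the work surface. World frame = base frame: x ahead of the robot, y to its left, z up, the work surface at z = 0. Lengths are in mm, angles in rad, forces in N, time in s.
With the tool pointing down it reaches from about 275 to 750 mm from the base axis. Payload 10.2 kg.
Tool frame: the origin (TCP) lies at the very end of the fingers, on their centre line; the grasp point (between the pads) lies 19 mm behind it; z points along the fingers, y is the line along which they close (so a half turn about z gives the same grasp; the last joint's range is limited). The gripper opens to 85 mm and grips with 20 to 120 N. Pads are 22 mm wide; open, the fingers measure 114 mm over their backs; the gripper's body (76 mm by 85 mm) begins 54 mm behind the grasp point. The pads swing forward as they close: fully open they stand 13 mm farther back than shut.
Start: joints at [-1.402, 0.313, 1.498, -0, 1.331, -0.223], TCP at [200.461, -485.228, 231.294] pointing down, gripper open.
Joint ranges: [-2.94, 2.94], [-0.97, 2.17], [0.19, 2.56], [-1.23, 4.37], [0.02, 3.11], [-2.88, 2.88]. Speed limits (rad/s): [2.39, 2.39, 3.01, 3.14, 3.14, 3.14].

### API

Orientations are given as a unit quaternion [w, x, y, z].
In Python, from rig import monitor, eyes, job gives the robot as it stands. The module is installed in compiled form; this text tells all that it offers.
- The arm moves only by the tool send_rows, never from a script. Its argument "targets" is one flat list of numbers, 7 for each row, row after row: the turn, a rotation vector about the tool's x, y, z in degrees, then the shift along the tool's x, y, z in units of 60 mm (1.0 is 60 mm), then the opening, from -1 (shut) to 1 (fully open), so that 0 is half open. A call has 1 to 5 rows; each row shifts and turns the commanded pose from where the row before left it, along the tool's axes as they then stand; what a row does not reach is not made up. A row lasts 1/8 s, in which the tool goes at most 62.5 mm and 10.7 degrees, less where a joint would pass 70% of its speed; a pose out of reach is approached as far as the arm can. A call is refused whole if a number of a shift passes 1 or a number of a turn 10.7, either way. A call with a gripper value outside its range is refused whole. The fingers move at their own pace and stop on an object; "newtons" is the grip in N (left out, the last holds). Time passes only in rows, so rows that do not move let the fingers close. It gives the time, the measured TCP pose, the force, the opening and the grip force at its end, in the units of the state.
- monitor.sense(): the state, without advancing time (a new reading comes with each control period).
- eyes.capture(name): name is "scene" or "top"; returns a dict with "img" (400x640x3 uint8, red, green, blue), "K" (3x3 intrinsics, pixels), "distortion" ([k1, k2, p1, p2, k3] as OpenCV has them; the pictures are not rectified), "R" (3x3) and "t" (3): a world point X has camera coordinates R X + t. Camera axes: x right, y down, z forward; pixel columns grow to the right and rows downward; lengths in mm; the calibration is good to about 2 mm. A picture is of the moment at which its call begins. There is no depth.
- job.finish_job(): hands the job in; it is judged then, once.
The state is a dict: "time_s": time; "joints": joint angles; "dq": joint speeds; "tau": joint torques, N m; "eef_pos": TCP position; "ee_rot": TCP orientation; "force": force on the tool from outside, world axes, zero at the start; "wrist_torque": the same for the moment, N m; "grip_width": opening from 0.0 (shut) to 1.0 (fully open); "grip_force": force on a finger pad.
Only numpy, scipy, OpenCV 4.12 (cv2) and the standard library are available. Lean on these libraries where they do the work, as an engineer would, in place of code of your own. Each camera call takes 0.05 s, during which the arm holds its last target. There are 200 camera calls.

## Working session

There is one attempt and no reset: what is moved stays moved. The work goes in short steps, Python scripts to look and compute and a tool call to move; the robot and the scene stay as the last step left them, time stands still between calls to the robot, and variables do not carry over. Pictures are saved under pics/ and viewed, at most 10 in all, crops included, and the job is handed in when it is done.

Besides the shell and the picture viewer there is one more tool, called after "Request:" by a JSON object that holds its "fn" and its "kwargs", one argument or row to a line. send_rows: Moves the arm, as the interface text tells. Its arguments: {"type":"object","properties":{"targets":{"type":"array","items":{"type":"number"}},"newtons":{"type":"number"}},"required":["targets"]}

```bash
mkdir -p pics
python3 - <<'E'
from rig import monitor, eyes
import cv2,numpy as np,pickle
d={}
for n in("scene","top"):
    c=eyes.capture(n); d[n]=c; cv2.imwrite(f"pics/{n}0.png",c["img"][:,:,::-1])
    print(n,c["K"],c["distortion"],np.array(c["R"]).round(3),c["t"])
pickle.dump(d,open("c.pkl","wb"))
print(monitor.sense())
E
```

```text
scene [[388.09051764   0.         317.63405461]
 [  0.         388.09051764 196.94538175]
 [  0.           0.           1.        ]] [0.01473871 0.         0.         0.         0.        ] [[ 0.652  0.758  0.001]
 [ 0.49  -0.421 -0.763]
 [-0.578  0.498 -0.646]] [-319.46194994 -202.8325488  1472.09466954]
top [[434.12265711   0.         323.37037544]
 [  0.         434.12265711 197.47883688]
 [  0.           0.           1.        ]] [-0.01732571  0.          0.          0.          0.        ] [[-0.029 -1.    -0.003]
 [-0.99   0.029 -0.138]
 [ 0.138 -0.001 -0.99 ]] [  22.31991443  517.79488623 1365.72996058]
{'time_s': 0.1, 'joints': array([-1.40239349e+00,  3.13363155e-01,  1.49837295e+00, -1.77134155e-05,
        1.33099545e+00, -2.23395498e-01]), 'dq': array([-7.15444785e-05, -2.47238757e-03, -1.06180176e-03, -4.04888577e-04,
        2.10830931e-03, -9.20778645e-04]), 'tau': array([ 2.09346152e-03, -4.12897396e+01, -2.60144895e+01, -1.90224905e-04,
        3.00288841e-03, -6.28741773e-06]), 'eef_pos': array([ 200.41820196, -484.98536706,  230.80365337]), 'ee_rot': array([-5.69472166e-04,  9.80872475e-01,  1.94650618e-01,  7.05701398e-06]), 'force': array([-1.11006862,  0.22446964, -0.29004892]), 'wrist_torque': array([-0.03067422,  0.01154543,  0.06059015]), 'grip_force': 0.0, 'grip_width': 1.002906582873659}
```

View pics/top0.png

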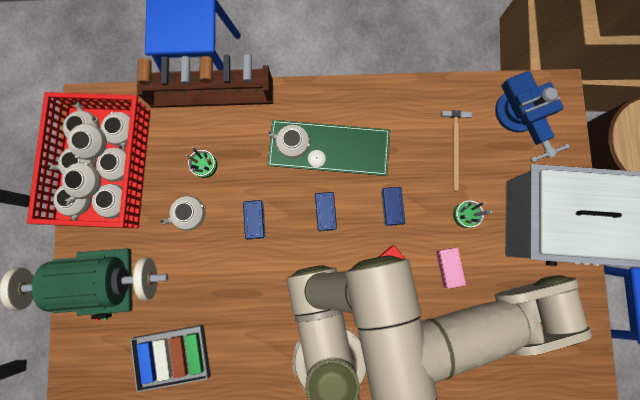

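View pics/scene0.png

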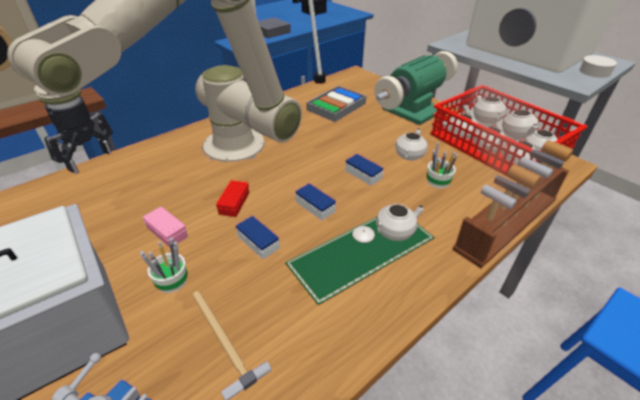

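Top view: the blue-lidded tins are at (254,219), (326,211) and (394,206). Look-alikes are the pink tin at (452,268), the red tin at (393,252), and the blue item in the tray at (145,362). The mat runs from (270,122) to (388,174), and its clear half is around (358,150). I choose the three blue-lidded tins.

```bash
cat > h.py <<'E'
import cv2,numpy as np,pickle
def ray(c,uv,z):
    p=cv2.undistortPoints(np.array(uv,float).reshape(-1,1,2),c["K"],np.array(c["distortion"]))[:,0]
    R=np.array(c["R"]);t=np.array(c["t"]);C=-R.T@t
    d=np.c_[p,np.ones(len(p))]@R
    return C+d*((z-C[2])/d[:,2])[:,None]
def rects(c,lo,hi,z,amin=150,roi=None):
    h=cv2.cvtColor(c["img"],cv2.COLOR_RGB2HSV); m=cv2.inRange(h,np.array(lo),np.array(hi))
    out=[]
    for k in cv2.findContours(m,cv2.RETR_EXTERNAL,cv2.CHAIN_APPROX_NONE)[0]:
        if cv2.contourArea(k)<amin: continue
        w=ray(c,k.reshape(-1,2),z)[:,:2].astype(np.float32)
        (x,y),(a,b),g=cv2.minAreaRect(w)
        if a<b: a,b,g=b,a,g-90
        out.append([k.reshape(-1,2).mean(0).round(),x,y,a,b,(g+90)%180-90])
    return out
E
python3 - <<'E'
from h import *
d=pickle.load(open("c.pkl","rb"))
for n in d:
    print(n)
    for o in rects(d[n],(105,90,40),(125,255,200),48): print(o)
    print('mat')
    for o in rects(d[n],(60,60,30),(85,255,160),4,1500): print(o)
c=d["top"]["img"][170:300,220:480,::-1]
cv2.imwrite("pics/crop.png",cv2.resize(c,None,fx=3,fy=3,interpolation=cv2.INTER_CUBIC))
E
```

```text
scene
[array([119., 391.]), 672.5179443359375, -646.0735473632812, 33.34463882446289, 28.397897720336914, -72.41914367675781]
[array([586., 353.]), 1237.921630859375, 111.67020416259766, 409.290771484375, 131.70046997070312, 84.88941192626953]
[array([257., 233.]), 492.4744567871094, -219.51913452148438, 118.30081176757812, 57.003482818603516, 2.9182517528533936]
[array([315., 197.]), 482.4495849609375, -4.624080657958984, 116.85717010498047, 58.636985778808594, 2.980639696121216]
[array([364., 165.]), 463.2783508300781, 223.67137145996094, 115.61702728271484, 60.20053482055664, 2.97186017036438]
[array([ 93., 147.]), -240.2125244140625, -417.61114501953125, 148.96493530273438, 51.185081481933594, -4.655998229980469]
[array([ 19., 145.]), -416.8685302734375, -610.5708618164062, 167.48207092285156, 131.8123321533203, -0.6410980224609375]
[array([341.,  36.]), -621.5972900390625, 1115.006591796875, 1335.7109375, 374.606689453125, -50.44626998901367]
[array([287.,  38.]), -770.9244384765625, 868.9345703125, 1539.23486328125, 348.0633544921875, -29.79922866821289]
[array([165.,  76.]), -
[... 713 characters left out ...]
.]), 473.16748046875, 2.4831161499023438, 118.9571304321289, 58.15386199951172, 3.077176332473755]
[array([393., 206.]), 483.56475830078125, -214.36016845703125, 118.63712310791016, 59.00225830078125, 3.214865207672119]
[array([530., 106.]), 802.5902709960938, -683.5946044921875, 221.77227783203125, 213.8646697998047, 59.97795486450195]
[array([200.,  42.]), 1038.682861328125, 410.79461669921875, 302.9320068359375, 217.38128662109375, -51.438995361328125]
mat
[array([ 91., 283.]), 265.05474853515625, 799.8028564453125, 322.3876953125, 202.39898681640625, -86.98367547988892]
[array([324., 153.]), 692.8480834960938, -15.704086303710938, 396.3883972167969, 157.44532775878906, 83.36631774902344]
```

View pics/crop.png

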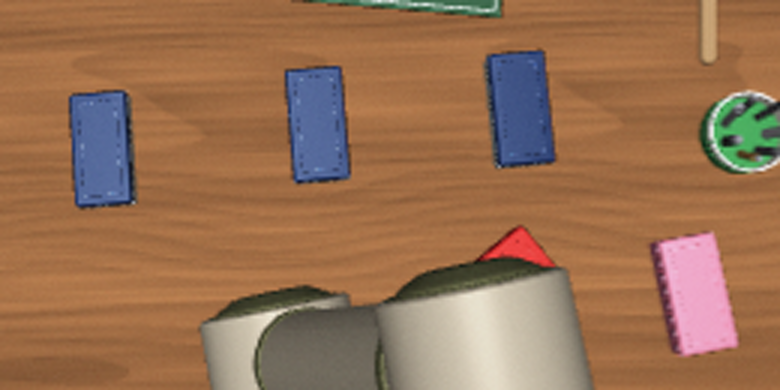

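```bash
cat >> h.py <<'E'
def proj(c,P):
    return cv2.projectPoints(np.array(P,float).reshape(-1,1,3),cv2.Rodrigues(np.array(c["R"]))[0],np.array(c["t"]),c["K"],np.array(c["distortion"]))[0][:,0]
def box(x,y,a,L,W,z):
    a=np.radians(a);u=np.array([np.cos(a),np.sin(a)]);v=np.array([-u[1],u[0]])
    return [np.r_[np.array([x,y])+i*L/2*u+j*W/2*v,z] for i,j in((1,1),(1,-1),(-1,-1),(-1,1))]
E
python3 - <<'E'
from h import *
d=pickle.load(open("c.pkl","rb"))
ims=[]
for n,(r0,r1,c0,c1) in(("scene",(150,300,220,440)),("top",(110,260,240,460))):
    c=d[n]; im=cv2.resize(c["img"][r0:r1,c0:c1,::-1].copy(),None,fx=3.5,fy=3.5,interpolation=cv2.INTER_CUBIC)
    for x,y,a in((453.5,232.4,3.3),(473.2,2.5,3.1),(483.6,-214.4,3.2)):
        for z,col in((48,(0,255,255)),(0,(0,0,255))):
            p=(proj(c,box(x,y,a,120,60,z))-[c0,r0]+.5)*3.5
            cv2.polylines(im,[p.astype(int)],1,col,1)
    p=(proj(c,box(692.8,-15.7,83.4,400,160,4))-[c0,r0]+.5)*3.5
    cv2.polylines(im,[p.astype(int)],1,(255,255,0),1)
    cv2.imwrite(f"pics/o_{n}.png",im)
E
```

```text
(no output)
```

View pics/o_scene.png

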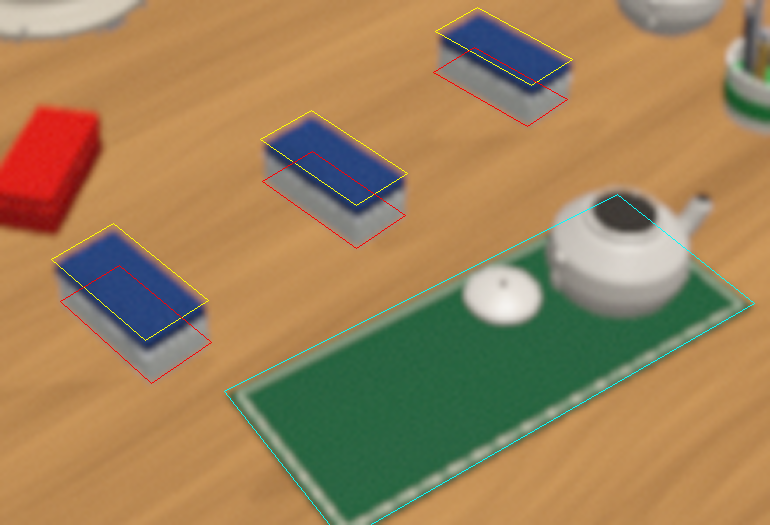

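The yellow and red boxes projected from the top-view estimates fit the tin footprints and the mat in the scene view. So the top-view positions hold: left (453,232), middle (473,2.5), right (484,-214), with mat_clear at about (684,-95). Starting with the right tin.

Request:
{"fn": "send_rows", "kwargs": {
  "targets": [0,0,9.6,0,0,0,1,0,0,9.6,0,0,0,1,0,0,0,0.7,-0.6,0,1,0,0,0,0.7,-0.6,0,1,0,0,0,0.7,-0.6,0,1],
  "newtons": 50
}}

```text
time_s: 0.72
eef_pos: [321.0, -368.9, 231.0]
ee_rot: [-0.0, 1.0, 0.028, -0.0]
force: [0.8, -1.5, 0.5]
grip_width: 1.002
grip_force: 0.0
```

Request:
{"fn": "send_rows", "kwargs": {
  "targets": [0,0,0,0.7,-0.6,0,1,0,0,0,0.7,-0.6,0,1,0,0,0,0.7,-0.6,0,1,0,0,0,0.7,-0.6,0,1,0,0,0,0,0,0,1]
}}

```text
time_s: 1.35
eef_pos: [481.3, -214.4, 230.8]
ee_rot: [-0.0, 1.0, 0.031, -0.0]
force: [-0.9, -0.9, -0.4]
grip_width: 1.002
grip_force: 0.0
```

```bash
cat >> h.py <<'E'
from scipy.spatial.transform import Rotation as Ro
def go(x,y,z,yaw):
    "rows' totals: turn (deg, tool axes) then shift/60 in the turned tool axes"
    from rig import monitor
    s=monitor.sense(); R=Ro.from_quat(np.roll(s["ee_rot"],-1))
    T=Ro.from_euler('z',yaw,degrees=True)*Ro.from_euler('x',180,degrees=True)
    rv=(R.inv()*T).as_rotvec(degrees=True)
    print("turn",rv.round(2),"shift(after turn)",(T.inv().apply(np.array([x,y,z])-s["eef_pos"])/60).round(3))
    st(s)
def st(s):
    print("t",round(s["time_s"],2),"pos",s["eef_pos"].round(1),"F",s["force"].round(2),"M",s["wrist_torque"].round(3),"grip",round(s["grip_width"],3),round(s["grip_force"],1),"q",s["joints"].round(2))
E
python3 -c "
from h import *
go(483.6,-214.4,7,3.2)"
```

```text
turn [-0.05  0.02  0.32] shift(after turn) [3.90e-02 2.00e-03 3.73e+00]
t 1.35 pos [ 481.3 -214.4  230.8] F [-0.95 -0.93 -0.45] M [ 0.015 -0.017 -0.063] grip 1.002 0.0 q [-0.64  0.32  1.49  0.    1.33  0.87]
```

Request:
{"fn": "send_rows", "kwargs": {
  "targets": [0,0,0.3,0.04,0,0.8,1,0,0,0,0,0,0.8,1,0,0,0,0,0,0.8,1,0,0,0,0,0,0.8,1,0,0,0,0,0,0.5,1]
}}

```text
time_s: 1.98
eef_pos: [480.7, -217.0, 7.0]
ee_rot: [-0.001, 1.0, 0.025, -0.001]
force: [-0.0, -0.1, -0.5]
grip_width: 1.004
grip_force: 0.0
```

Request:
{"fn": "send_rows", "kwargs": {
  "targets": [0,0,0,0,0,0,0.5,0,0,0,0,0,0,0.2,0,0,0,0,0,0,-0.2,0,0,0,0,0,0,-0.2,0,0,0,0,0,0,-0.2]
}}

```text
time_s: 2.6
eef_pos: [482.4, -217.1, 10.0]
ee_rot: [0.0, 1.0, 0.026, 0.0]
force: [-1.1, -0.2, 4.5]
grip_width: 0.696
grip_force: 56.2
```

```bash
python3 -c "
from h import *
go(483.6,-214.4,7,3.2)"
```

```text
turn [ 0.04 -0.04 -0.25] shift(after turn) [ 0.023 -0.044  0.05 ]
t 2.6 pos [ 482.4 -217.1   10. ] F [-1.15 -0.25  4.49] M [ 0.131  0.31  -0.022] grip 0.696 56.2 q [-0.64  0.6   1.71 -0.    0.83  0.87]
```

Request:
{"fn": "send_rows", "kwargs": {
  "targets": [0,0,0,0,0,-0.2,-0.2,0,0,0,0,0,-0.6,-0.2,0,0,0,0,0,-0.8,-0.2,0,0,0,0,0,-0.8,-0.2,0,0,0,0,0,-0.6,-0.2]
}}

```text
time_s: 3.22
eef_pos: [482.2, -216.8, 192.0]
ee_rot: [0.001, 1.0, 0.026, 0.001]
force: [-0.4, -0.1, -3.9]
grip_width: 0.694
grip_force: 55.5
```

Request:
{"fn": "send_rows", "kwargs": {
  "targets": [0,0,0,0,0,-0.4,-0.2,0,0,0,0,0,0,-0.2,0,0,0,0,0,0,-0.2,0,0,0,0,0,0,-0.2]
}}

```text
time_s: 3.72
eef_pos: [481.7, -216.5, 212.1]
ee_rot: [-0.001, 1.0, 0.026, -0.001]
force: [-0.8, -0.5, -3.3]
grip_width: 0.696
grip_force: 55.6
```

```bash
python3 -c "
from h import *
go(482,-217,10,3.2)"
```

```text
turn [-0.09  0.1  -0.25] shift(after turn) [0.005 0.008 3.368]
t 3.73 pos [ 481.7 -216.5  212.1] F [-0.75 -0.49 -3.33] M [ 0.067  0.015 -0.028] grip 0.696 55.6 q [-0.64  0.34  1.52  0.    1.29  0.87]
```

Request:
{"fn": "send_rows", "kwargs": {
  "targets": [0,8,0,0,0,0,-0.2,0,9,0,0,0,0,-0.2,0,9,0,0,0,0,-0.2,0,0,0,0,0,0,-0.2,0,0,0,0,0,0,-0.2]
}}

```text
time_s: 4.35
eef_pos: [482.3, -217.1, 213.4]
ee_rot: [-0.006, 0.974, 0.025, 0.224]
force: [0.3, -0.2, -3.3]
grip_width: 0.693
grip_force: 55.4
```

Request:
{"fn": "send_rows", "kwargs": {
  "targets": [0,0,0,0,0,0,-0.2,0,0,0,0,0,0,-0.2,0,0,0,0,0,0,-0.2]
}}

```text
time_s: 4.72
eef_pos: [482.3, -216.7, 213.2]
ee_rot: [-0.006, 0.974, 0.025, 0.225]
force: [0.1, 0.5, -2.5]
grip_width: 0.695
grip_force: 55.4
```

```bash
python3 -c "
from h import *
go(482,-217,10,3.2)"
```

```text
turn [  0.05 -25.98  -0.22] shift(after turn) [-0.005  0.004  3.387]
t 4.72 pos [ 482.3 -216.7  213.2] F [ 0.06  0.53 -2.52] M [0.019 0.35  0.016] grip 0.695 55.4 q [-0.81  0.15  1.82  0.44  0.91  0.48]
```

```bash
cat >> h.py <<'E'
def avg(n=8):
    from rig import monitor,eyes
    A=[]
    for i in range(n):
        eyes.capture("top"); s=monitor.sense(); A.append(np.r_[s["force"],s["wrist_torque"]])
    R=Ro.from_quat(np.roll(s["ee_rot"],-1))
    A=np.array(A);print("F,M mean",A.mean(0).round(3),"sd",A.std(0).round(3),"tool-y M",(A[:,3:]@R.as_matrix()[:,1]).mean().round(3),"R",R.as_matrix()[:,2].round(3)); st(s)
E
python3 -c "
from h import *
avg()"
```

```text
F,M mean [ 0.197 -0.07  -2.936 -0.004  0.379  0.004] sd [0.328 0.332 0.269 0.041 0.016 0.017] tool-y M -0.378 R [ 0.438  0.023 -0.899]
t 5.12 pos [ 482.1 -216.9  213.3] F [-0.06 -0.67 -3.1 ] M [-0.007  0.386  0.007] grip 0.698 55.4 q [-0.81  0.15  1.82  0.44  0.91  0.48]
```

Request:
{"fn": "send_rows", "kwargs": {
  "targets": [0,-10,0,0,0,0,-0.2,0,-10,0,0,0,0,-0.2,0,-10,0,0,0,0,-0.2,0,-10,0,0,0,0,-0.2,0,-10,0,0,0,0,-0.2]
}}

```text
time_s: 5.75
eef_pos: [482.6, -216.9, 213.8]
ee_rot: [0.006, 0.977, 0.025, -0.21]
force: [-0.4, -0.8, -3.2]
grip_width: 0.694
grip_force: 55.4
```

Request:
{"fn": "send_rows", "kwargs": {
  "targets": [0,-2,0,0,0,0,-0.2,0,0,0,0,0,0,-0.2,0,0,0,0,0,0,-0.2,0,0,0,0,0,0,-0.2,0,0,0,0,0,0,-0.2]
}}

```text
time_s: 6.38
eef_pos: [481.9, -217.0, 213.7]
ee_rot: [0.006, 0.974, 0.025, -0.224]
force: [-0.7, -0.3, -2.5]
grip_width: 0.698
grip_force: 55.9
```

```bash
python3 -c "
from h import *
avg()"
```

```text
F,M mean [ 0.289  0.062 -2.793  0.013 -0.36  -0.012] sd [0.436 0.496 0.26  0.032 0.023 0.018] tool-y M 0.36 R [-0.438 -0.023 -0.899]
t 6.78 pos [ 482.1 -216.8  213.3] F [ 1.11  0.61 -2.66] M [ 0.066 -0.387 -0.001] grip 0.697 55.9 q [-0.53  0.58  1.21 -0.25  1.73  1.  ]
```

Request:
{"fn": "send_rows", "kwargs": {
  "targets": [0,10,0,0,0,0,-0.2,0,10,0,0,0,0,-0.2,0,10,0,0,0,0,-0.2,0,10,0,0,0,0,-0.2,0,10,0,0,0,0,-0.2]
}}

```text
time_s: 7.4
eef_pos: [482.0, -216.9, 214.0]
ee_rot: [-0.004, 0.977, 0.025, 0.211]
force: [1.1, 0.2, -2.7]
grip_width: 0.697
grip_force: 55.8
```

Request:
{"fn": "send_rows", "kwargs": {
  "targets": [0,2,0,0,0,0,-0.2,0,0,0,0,0,0,-0.2,0,0,0,0,0,0,-0.2,0,0,0,0,0,0,-0.2,0,0,0,0,0,0,-0.2]
}}

```text
time_s: 8.02
eef_pos: [482.3, -216.7, 213.3]
ee_rot: [-0.006, 0.974, 0.025, 0.225]
force: [0.2, -0.6, -2.3]
grip_width: 0.699
grip_force: 56.3
```

```bash
python3 -c "
from h import *
avg()"
```

```text
F,M mean [-0.15  -0.052 -2.576 -0.018  0.352  0.01 ] sd [0.361 0.388 0.447 0.012 0.03  0.025] tool-y M -0.353 R [ 0.438  0.023 -0.899]
t 8.43 pos [ 482.1 -216.9  213.3] F [-0.64  0.2  -2.09] M [-0.029  0.362  0.024] grip 0.694 56.3 q [-0.81  0.15  1.82  0.44  0.91  0.48]
```

Request:
{"fn": "send_rows", "kwargs": {
  "targets": [0,-10,0,0,0,0,-0.2,0,-8,0,0,0,0,-0.2,0,0,0,0,0,0,-0.2,0,0,0,0,0,0,-0.2]
}}

```text
time_s: 8.93
eef_pos: [481.8, -216.6, 212.8]
ee_rot: [-0.002, 0.997, 0.026, 0.071]
force: [-0.2, -0.3, -2.6]
grip_width: 0.697
grip_force: 56.4
```

```bash
python3 -c "
from h import *
avg(8)"
```

```text
F,M mean [ 7.400e-02 -5.100e-02 -2.898e+00  1.300e-02  9.200e-02  2.000e-03] sd [0.293 0.405 0.471 0.02  0.031 0.034] tool-y M -0.091 R [ 0.139  0.007 -0.99 ]
t 9.32 pos [ 482.  -216.9  213.4] F [ 0.25  0.1  -2.56] M [ 0.017  0.067 -0.052] grip 0.689 56.4 q [-0.69  0.27  1.61  0.1   1.16  0.79]
```

Request:
{"fn": "send_rows", "kwargs": {
  "targets": [0,-8,0,0,0,0,-0.2,0,-8,0,0,0,0,-0.2,0,0,0,0,0,0,-0.2,0,0,0,0,0,0,-0.2,0,0,0,0,0,0,-0.2]
}}

```text
time_s: 9.95
eef_pos: [481.7, -216.9, 213.6]
ee_rot: [0.002, 0.997, 0.025, -0.069]
force: [-0.8, -0.3, -2.5]
grip_width: 0.695
grip_force: 56.3
```

```bash
python3 -c "
from h import *
avg(8)"
```

```text
F,M mean [-0.231 -0.106 -3.086  0.013 -0.045 -0.017] sd [0.48  0.417 0.37  0.031 0.041 0.031] tool-y M 0.045 R [-0.139 -0.007 -0.99 ]
t 10.35 pos [ 482.  -216.9  213.3] F [-0.45 -0.73 -3.12] M [-0.026 -0.032 -0.064] grip 0.696 56.4 q [-0.6   0.41  1.42 -0.09  1.43  0.93]
```

Request:
{"fn": "send_rows", "kwargs": {
  "targets": [0,8,0,0,0,0,-0.2,0,0,0,0,0,0.8,-0.2,0,0,0,0,0,0.8,-0.2,0,0,0,0,0,0.8,-0.2,0,0,0,0,0,0.6,-0.2]
}}

```text
time_s: 10.98
eef_pos: [481.6, -216.5, 31.5]
ee_rot: [-0.0, 1.0, 0.026, -0.001]
force: [0.0, -0.1, -2.1]
grip_width: 0.689
grip_force: 58.8
```

Request:
{"fn": "send_rows", "kwargs": {
  "targets": [0,0,0,0,0,0.25,-0.2,0,0,0,0,0,0,-0.2,0,0,0,0,0,0,-0.2]
}}

```text
time_s: 11.35
eef_pos: [482.9, -217.4, 19.8]
ee_rot: [0.001, 1.0, 0.026, 0.001]
force: [-0.1, 1.0, -2.4]
grip_width: 0.693
grip_force: 58.5
```

```bash
python3 -c "
from h import *
go(482.1,-216.9,10.3,3)"
```

```text
turn [ 0.1  -0.12 -0.05] shift(after turn) [-0.013 -0.009  0.158]
t 11.35 pos [ 482.9 -217.4   19.8] F [-0.05  1.01 -2.39] M [-0.012  0.059  0.001] grip 0.693 58.5 q [-0.64  0.59  1.7   0.    0.85  0.87]
```

Request:
{"fn": "send_rows", "kwargs": {
  "targets": [0,0,0,0,0,0.08,-0.2,0,0,0,0,0,0.05,-0.2,0,0,0,0,0,0.02,-0.2,0,0,0,0,0,0,-0.2]
}}

```text
time_s: 11.85
eef_pos: [482.1, -216.9, 10.0]
ee_rot: [0.0, 1.0, 0.026, 0.0]
force: [-3.6, 0.6, 6.6]
grip_width: 0.697
grip_force: 59.7
```

```bash
python3 -c "
from h import *
go(482.1,-216.9,10.3,3)"
```

```text
turn [ 0.   -0.   -0.05] shift(after turn) [-0.     0.001 -0.005]
t 11.85 pos [ 482.1 -216.9   10. ] F [-3.56  0.55  6.6 ] M [ 0.491  0.469 -0.007] grip 0.697 59.7 q [-0.64  0.6   1.71 -0.    0.83  0.87]
```

Request:
{"fn": "send_rows", "kwargs": {
  "targets": [0,0,0,0,0,0,0.1,0,0,0,0,0,0,0.6,0,0,0,0,0,0,1,0,0,0,0,0,-0.3,1,0,0,0,0,0,-0.7,1]
}}

```text
time_s: 12.48
eef_pos: [481.4, -216.4, 68.8]
ee_rot: [-0.001, 1.0, 0.026, -0.001]
force: [-0.3, -0.4, 0.8]
grip_width: 0.999
grip_force: 0.0
```

Request:
{"fn": "send_rows", "kwargs": {
  "targets": [0,0,0,0,0,-0.6,1,0,0,0,0.01,-0.9,0,1,0,0,0,0.01,-0.9,0,1,0,0,0,0.01,-0.9,0,1,0,0,0,0.01,-0.9,0,1]
}}

```text
time_s: 13.1
eef_pos: [473.3, 0.6, 105.5]
ee_rot: [0.0, 1.0, 0.026, 0.0]
force: [0.2, -0.2, -0.0]
grip_width: 1.003
grip_force: 0.0
```

Request:
{"fn": "send_rows", "kwargs": {
  "targets": [0,0,0,0,-0.06,0,1,0,0,0,0,0,0,1]
}}

```text
time_s: 13.35
eef_pos: [473.5, 2.3, 105.4]
ee_rot: [0.0, 1.0, 0.026, 0.0]
force: [0.2, 0.3, -0.8]
grip_width: 1.0
grip_force: 0.0
```

Run:
```python
from h import *
from rig import eyes
go(473.2,2.5,9,3.1)
c=eyes.capture("top")
for o in rects(c,(105,90,40),(125,255,200),48): print(o)
```

```text
turn [ 0.02 -0.03 -0.12] shift(after turn) [-0.004 -0.003  1.607]
t 13.35 pos [473.5   2.3 105.4] F [ 0.2   0.35 -0.81] M [-0.011 -0.038 -0.045] grip 1.0 0.0 q [-0.24  0.35  1.81 -0.    0.98  1.28]
[array([627., 302.]), 157.16302490234375, -911.8746948242188, 232.85305786132812, 111.47571563720703, -7.07061767578125]
[array([253., 219.]), 453.59771728515625, 232.5316925048828, 118.3969955444336, 59.474212646484375, 2.9942383766174316]
[array([393., 206.]), 484.1650695800781, -215.5791778564453, 118.62010955810547, 58.95979309082031, 2.9808058738708496]
[array([530., 106.]), 802.5902709960938, -683.5946044921875, 221.77227783203125, 213.8646697998047, 59.97795486450195]
[array([199.,  42.]), 1038.670166015625, 412.06298828125, 303.0068359375, 218.6800994873047, -52.008949279785156]
```

Right tin set down cleanly. Now the middle tin.

Request:
{"fn": "send_rows", "kwargs": {
  "targets": [0,0,0,0,0,0.8,1,0,0,0,0,0,0.78,1,0,0,0,0,0,0,0.5,0,0,0,0,0,0,0.1,0,0,0,0,0,0,-0.2]
}}

```text
time_s: 14.02
eef_pos: [474.1, 2.1, 12.0]
ee_rot: [0.0, 1.0, 0.026, 0.001]
force: [0.3, -0.1, -3.5]
grip_width: 0.694
grip_force: 55.6
```

Request:
{"fn": "send_rows", "kwargs": {
  "targets": [0,0,0,0,0,0,-0.2,0,0,0,0,0,0,-0.2,0,0,0,0,0,-0.2,-0.2,0,0,0,0,0,-0.7,-0.2,0,0,0,0,0,-0.8,-0.2]
}}

```text
time_s: 14.65
eef_pos: [472.7, 2.8, 114.0]
ee_rot: [-0.0, 1.0, 0.026, -0.001]
force: [0.9, -0.6, -2.8]
grip_width: 0.697
grip_force: 55.5
```

Request:
{"fn": "send_rows", "kwargs": {
  "targets": [0,0,0,0,0,-0.8,-0.2,0,0,0,0,0,-0.7,-0.2,0,0,0,0,0,-0.2,-0.2,0,8,0,0,0,0,-0.2,0,9,0,0,0,0,-0.2]
}}

```text
time_s: 15.28
eef_pos: [472.8, 2.8, 213.5]
ee_rot: [-0.004, 0.988, 0.025, 0.149]
force: [0.1, 0.9, -3.2]
grip_width: 0.698
grip_force: 56.6
```

Request:
{"fn": "send_rows", "kwargs": {
  "targets": [0,9,0,0,0,0,-0.2,0,0,0,0,0,0,-0.2,0,0,0,0,0,0,-0.2,0,0,0,0,0,0,-0.2,0,0,0,0,0,0,-0.2]
}}

```text
time_s: 15.9
eef_pos: [473.6, 2.6, 214.4]
ee_rot: [-0.006, 0.974, 0.025, 0.224]
force: [-0.5, 0.3, -2.6]
grip_width: 0.7
grip_force: 56.4
```

```bash
python3 -c "
from h import *
avg()"
```

```text
F,M mean [-0.174  0.091 -2.896 -0.007  0.412 -0.02 ] sd [0.494 0.353 0.437 0.019 0.024 0.018] tool-y M -0.412 R [ 0.438  0.023 -0.899]
t 16.3 pos [473.2   2.6 214.5] F [-0.29  0.41 -3.19] M [0.026 0.377 0.007] grip 0.692 56.4 q [-0.34 -0.01  2.    0.25  0.75  1.04]
```

Request:
{"fn": "send_rows", "kwargs": {
  "targets": [0,-10,0,0,0,0,-0.2,0,-10,0,0,0,0,-0.2,0,-10,0,0,0,0,-0.2,0,-10,0,0,0,0,-0.2,0,-10,0,0,0,0,-0.2]
}}

```text
time_s: 16.92
eef_pos: [473.8, 2.6, 214.9]
ee_rot: [0.006, 0.977, 0.025, -0.21]
force: [0.3, 0.3, -3.5]
grip_width: 0.697
grip_force: 56.5
```

Request:
{"fn": "send_rows", "kwargs": {
  "targets": [0,-2,0,0,0,0,-0.2,0,0,0,0,0,0,-0.2,0,0,0,0,0,0,-0.2,0,0,0,0,0,0,-0.2,0,0,0,0,0,0,-0.2]
}}

```text
time_s: 17.55
eef_pos: [473.1, 2.6, 214.9]
ee_rot: [0.006, 0.974, 0.025, -0.224]
force: [-0.5, -0.1, -2.8]
grip_width: 0.696
grip_force: 56.7
```

```bash
python3 -c "
from h import *
avg()"
```

```text
F,M mean [-2.440e-01 -3.900e-02 -3.104e+00  2.100e-02 -4.210e-01  1.000e-03] sd [0.365 0.508 0.335 0.024 0.033 0.037] tool-y M 0.421 R [-0.438 -0.023 -0.899]
t 17.95 pos [473.2   2.6 214.5] F [-0.33  1.03 -2.91] M [ 0.016 -0.405  0.015] grip 0.692 56.7 q [-0.19  0.48  1.37 -0.1   1.73  1.34]
```

Request:
{"fn": "send_rows", "kwargs": {
  "targets": [0,10,0,0,0,0,-0.2,0,10,0,0,0,0,-0.2,0,10,0,0,0,0,-0.2,0,10,0,0,0,0,-0.2,0,10,0,0,0,0,-0.2]
}}

```text
time_s: 18.58
eef_pos: [472.9, 2.6, 215.0]
ee_rot: [-0.005, 0.977, 0.025, 0.211]
force: [0.5, 1.1, -3.2]
grip_width: 0.698
grip_force: 58.3
```

Request:
{"fn": "send_rows", "kwargs": {
  "targets": [0,2,0,0,0,0,-0.2,0,0,0,0,0,0,-0.2,0,0,0,0,0,0,-0.2,0,0,0,0,0,0,-0.2,0,0,0,0,0,0,-0.2]
}}

```text
time_s: 19.2
eef_pos: [473.4, 2.7, 214.4]
ee_rot: [-0.006, 0.974, 0.025, 0.225]
force: [-0.2, -0.4, -2.9]
grip_width: 0.693
grip_force: 58.2
```

```bash
python3 -c "
from h import *
avg()"
```

```text
F,M mean [-7.40e-02  2.00e-03 -3.08e+00 -2.10e-02  4.06e-01  1.00e-02] sd [0.536 0.204 0.425 0.018 0.033 0.026] tool-y M -0.406 R [ 0.438  0.023 -0.899]
t 19.6 pos [473.2   2.6 214.5] F [-0.01 -0.25 -3.82] M [-0.014  0.426 -0.016] grip 0.693 58.2 q [-0.34 -0.01  2.    0.25  0.75  1.04]
```

Request:
{"fn": "send_rows", "kwargs": {
  "targets": [0,-10,0,0,0,0,-0.2,0,-8,0,0,0,0,-0.2,0,0,0,0,0,0,-0.2,0,0,0,0,0,0,-0.2]
}}

```text
time_s: 20.1
eef_pos: [472.8, 2.8, 214.1]
ee_rot: [-0.002, 0.997, 0.026, 0.07]
force: [-0.3, -0.7, -2.7]
grip_width: 0.695
grip_force: 58.2
```

```bash
python3 -c "
from h import *
avg(14)"
```

```text
F,M mean [-4.200e-02 -8.600e-02 -2.939e+00 -6.000e-03  1.260e-01 -2.000e-03] sd [0.404 0.438 0.61  0.024 0.029 0.033] tool-y M -0.126 R [ 0.139  0.007 -0.99 ]
t 20.8 pos [473.2   2.6 214.5] F [ 0.07 -0.57 -3.83] M [-0.047  0.152  0.017] grip 0.694 58.2 q [-0.27  0.14  1.77  0.05  1.1   1.23]
```

Request:
{"fn": "send_rows", "kwargs": {
  "targets": [0,-8,0,0,0,0,-0.2,0,-8,0,0,0,0,-0.2,0,0,0,0,0,0,-0.2,0,0,0,0,0,0,-0.2,0,0,0,0,0,0,-0.2]
}}

```text
time_s: 21.42
eef_pos: [472.8, 2.6, 214.8]
ee_rot: [0.002, 0.997, 0.026, -0.069]
force: [-0.3, -0.7, -2.6]
grip_width: 0.697
grip_force: 58.2
```

```bash
python3 -c "
from h import *
avg(14)"
```

```text
F,M mean [ 0.137 -0.16  -2.883  0.004 -0.13  -0.007] sd [0.453 0.607 0.455 0.029 0.036 0.022] tool-y M 0.13 R [-0.139 -0.007 -0.99 ]
t 22.12 pos [473.2   2.6 214.5] F [ 0.57 -0.25 -3.23] M [-0.012 -0.157 -0.016] grip 0.698 58.2 q [-0.22  0.29  1.58 -0.04  1.41  1.31]
```

The middle tin's moment scales with the sine of the tilt, so it is quiet. The right tin's moment at 8° fell well short of that (0.068 N m against 0.114 expected), which fits a mass shifting to the raised tool side. I'll set the middle tin down and re-test the right one.

Request:
{"fn": "send_rows", "kwargs": {
  "targets": [0,8,0,0,0,0,-0.2,0,0,0,0,0,0.8,-0.2,0,0,0,0,0,0.8,-0.2,0,0,0,0,0,0.8,-0.2,0,0,0,0,0,0.6,-0.2]
}}

```text
time_s: 22.75
eef_pos: [472.7, 2.7, 32.8]
ee_rot: [-0.0, 1.0, 0.026, -0.001]
force: [-0.0, 0.7, -2.2]
grip_width: 0.695
grip_force: 58.9
```

Request:
{"fn": "send_rows", "kwargs": {
  "targets": [0,0,0,0,0,0.25,-0.2,0,0,0,0,0,0.06,-0.2,0,0,0,0,0,0.05,-0.2,0,0,0,0,0,0.03,-0.2,0,0,0,0,0,0,-0.2]
}}

```text
time_s: 23.38
eef_pos: [473.5, 2.6, 11.6]
ee_rot: [0.0, 1.0, 0.026, 0.0]
force: [-0.5, 0.7, -2.7]
grip_width: 0.697
grip_force: 58.7
```

```bash
python3 -c "
from h import *
go(473.2,2.6,10.3,3)"
```

```text
turn [ 0.01 -0.05 -0.05] shift(after turn) [-0.004 -0.001  0.021]
t 23.38 pos [473.5   2.6  11.6] F [-0.51  0.72 -2.66] M [ 0.018 -0.019  0.009] grip 0.697 58.7 q [-0.24  0.51  1.88  0.    0.75  1.28]
```

Request:
{"fn": "send_rows", "kwargs": {
  "targets": [0,0,0,0,0,0.015,-0.2,0,0,0,0,0,0.01,-0.2,0,0,0,0,0,0,-0.2]
}}

```text
time_s: 23.75
eef_pos: [473.6, 2.5, 11.2]
ee_rot: [0.0, 1.0, 0.026, 0.0]
force: [-5.7, 0.5, 18.3]
grip_width: 0.697
grip_force: 61.4
```

```bash
python3 -c "
from h import *
go(473.2,2.6,10.3,3)"
```

```text
turn [ 0.02 -0.05 -0.05] shift(after turn) [-0.006 -0.002  0.015]
t 23.75 pos [473.6   2.5  11.2] F [-5.71  0.47 18.31] M [0.358 1.157 0.025] grip 0.697 61.4 q [-0.24  0.51  1.88 -0.    0.75  1.28]
```

Request:
{"fn": "send_rows", "kwargs": {
  "targets": [0,0,0,0,0,-0.02,-0.2,0,0,0,0,0,0,0.1,0,0,0,0,0,0,0.6,0,0,0,0,0,0,1,0,0,0,0,0,-0.3,1]
}}

```text
time_s: 24.38
eef_pos: [472.5, 2.7, 28.1]
ee_rot: [-0.0, 1.0, 0.026, -0.001]
force: [-0.2, -0.1, 0.4]
grip_width: 1.0
grip_force: 0.0
```

Request:
{"fn": "send_rows", "kwargs": {
  "targets": [0,0,0,0,0,-0.7,1,0,0,0,0,0,-0.6,1,0,0,0,-0.01,0.9,0,1,0,0,0,-0.01,0.9,0,1,0,0,0,-0.01,0.9,0,1]
}}

```text
time_s: 25.0
eef_pos: [479.7, -160.9, 106.9]
ee_rot: [0.0, 1.0, 0.026, 0.0]
force: [1.5, 1.0, -0.7]
grip_width: 1.001
grip_force: 0.0
```

Request:
{"fn": "send_rows", "kwargs": {
  "targets": [0,0,0,-0.01,0.9,0,1,0,0,0,0,0.06,0,1,0,0,0,0,0,0,1]
}}

```text
time_s: 25.38
eef_pos: [481.9, -216.5, 106.5]
ee_rot: [-0.0, 1.0, 0.026, -0.0]
force: [0.6, -0.2, -0.1]
grip_width: 0.999
grip_force: 0.0
```

Run:
```python
from h import *
from rig import eyes
go(482.1,-216.9,10,3)
c=eyes.capture("top")
for o in rects(c,(105,90,40),(125,255,200),48)[:5]: print(o)
```

```text
turn [-0.04  0.03 -0.08] shift(after turn) [0.003 0.007 1.608]
t 25.38 pos [ 481.9 -216.5  106.5] F [ 0.63 -0.21 -0.06] M [ 0.    -0.007  0.037] grip 0.999 0.0 q [-0.64  0.45  1.65  0.    1.04  0.88]
[array([627., 302.]), 157.16302490234375, -911.8746948242188, 232.85305786132812, 111.47571563720703, -7.07061767578125]
[array([253., 219.]), 453.6380615234375, 232.19503784179688, 118.39558410644531, 59.08747100830078, 3.119356870651245]
[array([325., 211.]), 473.3122253417969, 2.679828643798828, 119.21820831298828, 58.04293441772461, 3.0142900943756104]
[array([530., 106.]), 802.5902709960938, -683.5946044921875, 221.77227783203125, 213.8646697998047, 59.97795486450195]
[array([187.,  38.]), 1091.248779296875, 435.84393310546875, 324.69525146484375, 260.6210632324219, -89.99143016058952]
```

Request:
{"fn": "send_rows", "kwargs": {
  "targets": [0,0,0,0.02,0,0.8,1,0,0,0,0,0,0.79,1,0,0,0,0,0,0,0.5,0,0,0,0,0,0,0.1,0,0,0,0,0,0,-0.2]
}}

```text
time_s: 26.05
eef_pos: [484.0, -216.9, 13.1]
ee_rot: [0.001, 1.0, 0.026, 0.001]
force: [-0.3, 0.9, -2.6]
grip_width: 0.696
grip_force: 55.3
```

Request:
{"fn": "send_rows", "kwargs": {
  "targets": [0,0,0,0,0,0,-0.2,0,0,0,0,0,0,-0.2,0,0,0,0,0,-0.2,-0.2,0,0,0,0,0,-0.7,-0.2,0,0,0,0,0,-0.8,-0.2]
}}

```text
time_s: 26.68
eef_pos: [482.9, -216.6, 114.7]
ee_rot: [-0.0, 1.0, 0.026, -0.0]
force: [0.7, -0.9, -2.8]
grip_width: 0.694
grip_force: 55.4
```

Request:
{"fn": "send_rows", "kwargs": {
  "targets": [0,0,0,0,0,-0.8,-0.2,0,0,0,0,0,-0.7,-0.2,0,0,0,0,0,-0.2,-0.2,0,10,0,0,0,0,-0.2,0,10,0,0,0,0,-0.2]
}}

```text
time_s: 27.3
eef_pos: [483.1, -216.5, 214.4]
ee_rot: [-0.005, 0.984, 0.025, 0.175]
force: [-0.2, 0.4, -2.8]
grip_width: 0.697
grip_force: 55.8
```

Request:
{"fn": "send_rows", "kwargs": {
  "targets": [0,6,0,0,0,0,-0.2,0,-9,0,0,0,0,-0.2,0,-9,0,0,0,0,-0.2,0,0,0,0,0,0,-0.2,0,0,0,0,0,0,-0.2]
}}

```text
time_s: 27.92
eef_pos: [482.8, -216.3, 214.2]
ee_rot: [-0.003, 0.997, 0.026, 0.07]
force: [0.0, 0.8, -3.3]
grip_width: 0.693
grip_force: 57.1
```

```bash
python3 -c "
from h import *
avg(16)"
```

```text
F,M mean [ 0.105  0.023 -2.668 -0.006  0.066  0.004] sd [0.607 0.373 0.383 0.024 0.017 0.032] tool-y M -0.066 R [ 0.139  0.007 -0.99 ]
t 28.73 pos [ 483.3 -216.8  215.4] F [-0.18  0.03 -2.68] M [-0.039  0.063 -0.015] grip 0.693 57.1 q [-0.69  0.27  1.6   0.1   1.17  0.79]
```

Request:
{"fn": "send_rows", "kwargs": {
  "targets": [0,-10,0,0,0,0,-0.2,0,-10,0,0,0,0,-0.2,0,-10,0,0,0,0,-0.2,0,-4,0,0,0,0,-0.2,0,9,0,0,0,0,-0.2]
}}

```text
time_s: 29.35
eef_pos: [484.6, -216.2, 211.8]
ee_rot: [0.002, 0.989, 0.027, -0.149]
force: [-0.1, -0.3, -1.9]
grip_width: 0.696
grip_force: 57.2
```

Request:
{"fn": "send_rows", "kwargs": {
  "targets": [0,9,0,0,0,0,-0.2,0,0,0,0,0,0,-0.2,0,0,0,0,0,0,-0.2]
}}

```text
time_s: 29.72
eef_pos: [483.4, -216.8, 215.3]
ee_rot: [0.002, 0.997, 0.026, -0.071]
force: [0.6, 0.2, -2.9]
grip_width: 0.696
grip_force: 57.3
```

```bash
python3 -c "
from h import *
avg(16)"
```

```text
F,M mean [ 2.850e-01  7.800e-02 -2.833e+00 -2.000e-03 -7.200e-02 -2.000e-03] sd [0.582 0.356 0.344 0.026 0.029 0.028] tool-y M 0.071 R [-0.139 -0.007 -0.99 ]
t 30.52 pos [ 483.3 -216.8  215.4] F [-0.51 -0.27 -2.68] M [-0.017 -0.128 -0.   ] grip 0.696 57.3 q [-0.6   0.41  1.41 -0.09  1.43  0.93]
```

The re-test repeats the result: 0.069 N m at ±8° against 0.36 at 26°, where the quiet tin was linear. The right tin has the shifting load. Presenting it now.

Request:
{"fn": "send_rows", "kwargs": {
  "targets": [0,8,0,0,0,0,-0.2,0,0,0,0.5,-0.25,0,-0.2,0,0,0,0.7,-0.4,0,-0.2,0,0,0,0.7,-0.4,0,-0.2,0,0,0,0.7,-0.4,0,-0.2]
}}

```text
time_s: 31.15
eef_pos: [635.8, -120.9, 215.4]
ee_rot: [0.0, 1.0, 0.026, 0.0]
force: [0.2, -0.8, -3.7]
grip_width: 0.693
grip_force: 57.2
```

Request:
{"fn": "send_rows", "kwargs": {
  "targets": [0,0,0,0.5,-0.25,0,-0.2,0,0,0,0.33,-0.13,0.2,-0.2,0,0,0,0,0,0.6,-0.2,0,0,0,0,0,0.6,-0.2,0,0,0,0,0,0.4,-0.2]
}}

```text
time_s: 31.78
eef_pos: [682.6, -96.4, 105.2]
ee_rot: [-0.0, 1.0, 0.026, -0.001]
force: [0.2, -1.6, -2.3]
grip_width: 0.702
grip_force: 57.3
```

Request:
{"fn": "send_rows", "kwargs": {
  "targets": [0,0,0,0,0,0,-0.2,0,0,0,0,0,0,-0.2,0,0,0,0,0,0,-0.2]
}}

```text
time_s: 32.15
eef_pos: [683.7, -96.7, 108.9]
ee_rot: [0.0, 1.0, 0.026, 0.001]
force: [-0.4, -0.1, -3.3]
grip_width: 0.699
grip_force: 57.1
```

Run:
```python
from h import *
from rig import eyes
go(683,-96.3,105,3)
c=eyes.capture("scene"); cv2.imwrite("pics/end.png",c["img"][:,:,::-1])
```

```text
turn [ 0.05 -0.13 -0.05] shift(after turn) [-0.012 -0.007  0.066]
t 32.15 pos [683.7 -96.7 108.9] F [-0.37 -0.06 -3.34] M [-0.044  0.009  0.043] grip 0.699 57.1 q [-0.31  0.78  1.07 -0.    1.29  1.21]
```

View pics/end.png

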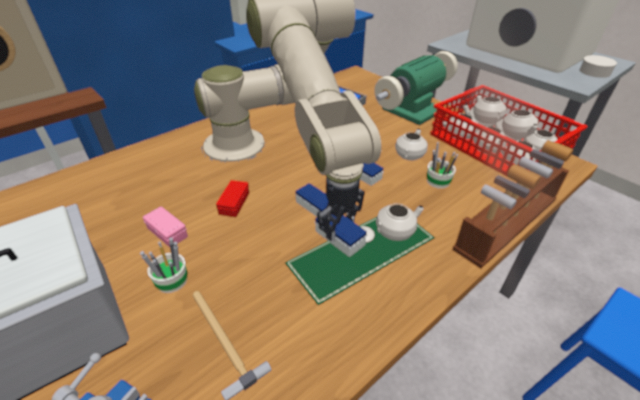

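The scene view shows the tin held level at about (348,235) over the mat's right half. The other tins, teapots, lid, tubs and hammer are where they were. I'll let it settle and hand in.

Request:
{"fn": "send_rows", "kwargs": {
  "targets": [0,0,0,0,0,0,-0.2,0,0,0,0,0,0,-0.2,0,0,0,0,0,0,-0.2,0,0,0,0,0,0,-0.2]
}}

```text
time_s: 32.7
eef_pos: [683.2, -96.5, 107.4]
ee_rot: [-0.0, 1.0, 0.026, -0.0]
force: [0.1, 0.6, -2.7]
grip_width: 0.695
grip_force: 57.1
```

```bash
python3 -c "
from rig import job
print(job.finish_job())"
```

```text
the job is handed in; nothing more can be done
None
```

I judged the right tin to be the one that rattles and handed in at about 33 s, holding it level about 90 mm above the clear right half of the mat; the middle tin tested quiet and was set back down, and I did not pick up the left tin because the right one's shifting load showed in two separate tests.

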